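# Pack the kindling crate and push it onto the slate

### The job

Get the little kindling crate ready for the stove: first slide the dark wooden block that is already in it along, without lifting it, right up against either end wall. Then stand the round log and the wired bundle of kindling sticks upright on the crate floor in the space this frees, so that all three are packed in one row. Finally push the packed crate across the table, without lifting it, until it stands wholly on the slate panel; do not disturb anything else on the table.

Things in the scene. Friction and masses are not known exactly. Their poses are not given: they have to be found in the camera images.
- crate: Loose narrow open-topped wooden crate, outside 86 (x) x 222 (y) x 52 mm high; walls and floor 8 mm thick, so inside 70 (x) x 206 (y) mm. Mass about 0.45 kg. Origin: centre of its underside; z up, y along its length, x across. The inner floor is 8 mm above the origin.
- crate_corner0 (a point): Bottom outer corner of the crate, at -43 mm in x and -111 mm in y of the crate.
- crate_corner1 (a point): Bottom outer corner of the crate, at -43 mm in x and +111 mm in y of the crate.
- crate_corner2 (a point): Bottom outer corner of the crate, at +43 mm in x and -111 mm in y of the crate.
- crate_corner3 (a point): Bottom outer corner of the crate, at +43 mm in x and +111 mm in y of the crate.
- block: Loose dark sawn beam offcut, a box 64 (x) x 90 (y) x 70 mm high, about 0.2 kg, already standing in the crate somewhere away from the ends, its y along the crate's length. Its top stands 26 mm above the crate's rim. Origin: centre of its underside.
- log: Loose short round log with bark and a pale sawn top, diameter 62 mm, 80 mm high, about 0.15 kg, standing on the table to one side of the crate. Origin: centre of its underside, z up.
- bundle: Loose bundle of six square brown kindling sticks bound rigidly with wire, 60 (x) x 40 (y) x 84 mm high, about 0.11 kg, standing on the table on the other side. Fits the crate with its 60 mm side across the crate. Origin: centre of its underside, z up.
- slate: Dark grey slate panel let flush into the table top, 160 (x) x 320 (y) mm, beyond the crate. Fixed, can be slid over freely. Origin: its centre, at table height.
- wine: Bystander: green glass bottle, 74 mm diameter, 290 mm high, at the right-hand side. Origin: centre of underside.
- olive_bowl: Bystander: white bowl, 100 mm across, 45 mm high, at the left. Origin: centre of underside.
- mug: Bystander: blue mug, 80 mm diameter, 90 mm high, at the right. Origin: centre of underside.
- candle: Bystander: glass candle jar with wooden lid, 60 mm diameter, 60 mm high, near side, left. Origin: centre of underside.
- match_tin: Bystander: flat dark steel tin, 55 x 90 x 25 mm high, beyond the slate. Origin: centre of underside.
- split_log: Bystander: log lying on its side, 150 mm long, 60 mm thick, near side, right; not to be packed. Origin: below its middle, at table height.
- hearth_brush: Bystander: hand brush lying at the left. Origin: centre of underside.
Things that resemble listed ones, but are neither listed nor needed, are in the scene too. What is shaped like the bundle but orange or purple is not meant.

How it is judged:
By the outcome, as a careful person would: the job done as asked, in the order asked, and still so for the second after the job is handed in, with the robot touching nothing.
It also fails if it takes over 72 s, if anything falls off the work surface, if the arm or the gripper's body presses on something with over 40 N, if the wrist force passes 120 N, or if a joint passes its speed limit or range.

### The arm

A 6-joint arm with a two-finger parallel gripper is mounted at the origin on the work surface. World frame = base frame: x ahead of the robot, y to its left, z up, the work surface at z = 0. Lengths are in m, angles in rad, forces in N, time in s.
With the tool pointing down it reaches from about 0.375 to 0.9 m from the base axis. Payload 3.1 kg.
Tool frame: the origin (TCP) lies between the finger pads; the fingertips stand 8 mm ahead of it and the grasp point (between the pads) lies 11 mm behind it; z points along the fingers, y is the line along which they close (so a half turn about z gives the same grasp; the last joint's range is limited). The gripper opens to 85 mm and grips with 20 to 120 N. Pads are 22 mm wide; open, the fingers measure 114 mm over their backs; the gripper's body (76 mm by 85 mm) begins 54 mm behind the grasp point. The pads swing forward as they close: fully open they stand 13 mm farther back than shut.
Start: joints at [-1.31, 0.527, 1.433, -0, 1.181, -0.178], TCP at [0.266, -0.565, 0.239] pointing down, gripper open.
Joint ranges: [-3.08, 3.08], [-0.75, 2.2], [0.22, 2.44], [-1.43, 4.57], [0, 2.65], [-2.85, 2.85]. Speed limits (rad/s): [2.79, 2.79, 3.14, 3.14, 3.14, 3.14].

### API

Orientations are given as a unit quaternion [x, y, z, w].
In Python, from station import readout, cams, sign_off gives the robot as it stands.
- The arm moves only by the tool send_rows, never from a script. Its argument "commands" is text: rows parted by semicolons, each of 5 numbers parted by spaces: the finger opening in mm, from 0 to 85.4, then the shift along the tool's x, y, z each as a share of 0.02 m, from -1 to 1, then the turn about the tool's z as a share of 4 degrees, from -1 to 1. In form: grip dx dy dz spin; .... A call has 1 to 20 rows; each row shifts and turns the commanded pose from where the row before left it, along the tool's axes as they then stand; what a row does not reach is not made up. A row lasts 1/12 s, in which the tool goes at most 41.7 mm and 7.16 degrees, less where a joint would pass 70% of its speed; a pose out of reach is approached as far as the arm can. A call with a number of a shift or a turn outside -1 to 1 is refused whole. A call with a gripper value outside its range is refused whole. The fingers move at their own pace and stop on an object; "grip_force" is the grip in N (left out, the last holds). Time passes only in rows, so rows that do not move let the fingers close. It gives the time, the measured TCP pose, the force, the opening and the grip force at its end, in the units of the state.
- readout.sense(): the state, without advancing time (a new reading comes with each control period).
- cams.snapshot(name): name is "side" or "top" or "wrist"; returns a dict with "pixels" (420x560x3 uint8, red, green, blue), "intrinsics" (3x3 intrinsics, pixels), "dist" ([k1, k2, p1, p2, k3] as OpenCV has them; the pictures are not rectified), "eye" and "rotation" of the camera in the world. Camera axes: x right, y down, z forward; pixel columns grow to the right and rows downward; lengths in m; the calibration is good to about 2 mm. A picture is of the moment at which its call begins. There is no depth.
- sign_off(): hands the job in; it is judged then, once.
The state is a dict: "t": time; "q": joint angles; "qd": joint speeds; "tau": joint torques, N m; "tcp_pos": TCP position; "tool_rot": TCP orientation; "force": force on the tool from outside, world axes, zero at the start; "ft_torque": the same for the moment, N m; "finger_gap": opening from 0.0 (shut) to 1.0 (fully open); "gripper_force": force on a finger pad.
Only numpy, scipy, OpenCV 4.12 (cv2) and the standard library are available. Lean on these libraries where they do the work, as an engineer would, in place of code of your own. Each camera call takes 0.05 s, during which the arm holds its last target. There are 200 camera calls.

## Working session

There is one attempt and no reset: what is moved stays moved. The work goes in short steps, Python scripts to look and compute and a tool call to move; the robot and the scene stay as the last step left them, time stands still between calls to the robot, and variables do not carry over. Pictures are saved under pics/ and viewed, at most 10 in all, crops included, and the job is handed in when it is done.

Besides the shell and the picture viewer there is one more tool, called after "Emit:" by a JSON object that holds its "method" and its "body", one argument or row to a line. send_rows: Moves the arm, as the interface text tells. Its arguments: {"type":"object","properties":{"commands":{"type":"string"},"grip_force":{"type":"number"}},"required":["commands"]}

```bash
mkdir -p pics
cat > h.py <<'E'
import numpy as np, cv2
from station import readout, cams, sign_off
def snap(n,f=None):
    s=cams.snapshot(n)
    if f: cv2.imwrite('pics/'+f,cv2.cvtColor(np.asarray(s['pixels']),cv2.COLOR_RGB2BGR))
    return s
def ray(s,uv,z):
    uv=np.array(uv,float).reshape(-1,1,2)
    p=cv2.undistortPoints(uv,np.array(s['intrinsics']),np.array(s['dist'])).reshape(-1,2)
    d=np.c_[p,np.ones(len(p))]@np.array(s['rotation']).T
    e=np.array(s['eye']); return (e+d*((z-e[2])/d[:,2])[:,None])[:,:2]
E
python3 - <<'E'
from h import *
for n in ('top','side'):
    s=snap(n,n+'1.png'); print(n,s['eye'],np.array(s['rotation']).round(2).tolist())
r=readout.sense();print(r)
E
```

```text
top [ 0.33175033 -0.01019143  1.76278773] [0.72, -0.7, 0.04, -0.05]
side [0.12937575 1.03349317 1.13382916] [-0.17, 0.91, -0.38, 0.08]
{'t': 0.1, 'q': array([-1.30947109e+00,  5.28386401e-01,  1.43376590e+00, -5.18935460e-06,
        1.18141033e+00, -1.78517396e-01]), 'qd': array([ 0.00049062, -0.00051171, -0.00319001, -0.00020468,  0.00078567,
       -0.00108407]), 'tau': array([-5.46087867e-04, -4.43305707e+01, -1.78585696e+01, -2.73449878e-04,
        3.86917251e-03,  3.76850124e-06]), 'tcp_pos': array([ 0.26597426, -0.56488941,  0.23842598]), 'tool_rot': array([ 9.75913928e-01,  2.18153695e-01, -4.31679721e-05, -9.84040635e-04]), 'force': array([-0.15250568, -0.01186012, -0.36531134]), 'ft_torque': array([ 0.01688892,  0.05628116, -0.00703462]), 'gripper_force': 0.0, 'finger_gap': 1.0014831631180907}
```

View pics/top1.png

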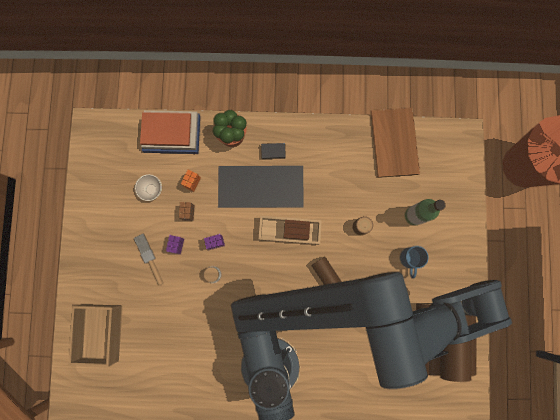

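View pics/side1.png

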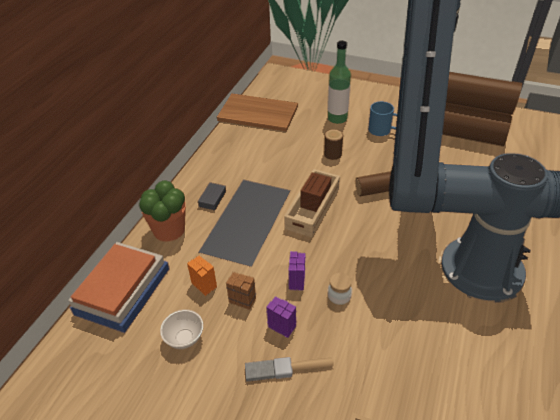

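The top view shows the crate at px (260–320, 219–245), with the block at (284–310, 230). The log is at (363,226), the brown bundle at (186,212), the slate at (219–303, 166–208). Purple and orange are decoys. In the side view the bundle's top is around (241,280).

Run:
```python
from h import *
s=snap('top')
g=cv2.imread('pics/top1.png')
for k,uv,z in [('crate',[[262,220],[320,221],[319,245],[260,243]],.052),('block',[[284,221],[310,222],[310,239],[284,238]],.078),('log',[[363,223]],.08),('bundle',[[186,209]],.084),('slate',[[219,166],[303,166],[303,208],[219,207]],0),('purple',[[214,241]],.08),('wine',[[440,204]],.29),('candle',[[210,272]],.06),('split',[[322,270]],.05),('tin',[[273,150]],.025)]:
    print(k,ray(s,uv,z).round(3).tolist())
# slate refine
m=cv2.inRange(cv2.cvtColor(g,cv2.COLOR_BGR2HSV),(90,0,40),(140,90,90)) ; m[:160]=0; m[214:]=0;m[:,:210]=0;m[:,310:]=0
c=max(cv2.findContours(m,0,2)[0],key=cv2.contourArea);b=cv2.boxPoints(cv2.minAreaRect(c));print(ray(s,b,0).round(3).tolist())
cv2.imwrite('pics/topz.png',cv2.resize(g[150:290,150:390],None,fx=3.3,fy=3.3,interpolation=2))
```

```text
Traceback (most recent call last):
  File "h.py", line 10, in ray
    d=np.c_[p,np.ones(len(p))]@np.array(s['rotation']).T
      ~~~~~~~~~~~~~~~~~~~~~~~~^~~~~~~~~~~~~~~~~~~~~~~~~~
ValueError: matmul: Input operand 1 has a mismatch in its core dimension 0, with gufunc signature (n?,k),(k,m?)->(n?,m?) (size 4 is different from 3)
```

Rotation is a quaternion.

```bash
sed -i "s/np.array(s\['rotation'\]).T/R.from_quat(s['rotation']).as_matrix().T/; 1a from scipy.spatial.transform import Rotation as R" h.py
python3 - <<'E'
from h import *
s=snap('top')
g=cv2.imread('pics/top1.png')
for k,uv,z in [('crate',[[262,220],[320,221],[319,245],[260,243]],.052),('block',[[284,221],[310,222],[310,239],[284,238]],.078),('log',[[363,223]],.08),('bundle',[[186,209]],.084),('slate',[[219,166],[303,166],[303,208],[219,207]],0),('purple',[[214,241]],.08),('wine',[[440,204]],.29),('candle',[[210,272]],.06),('split',[[322,270]],.05),('tin',[[273,150]],.025)]:
    print(k,ray(s,uv,z).round(3).tolist())
m=cv2.inRange(cv2.cvtColor(g,cv2.COLOR_BGR2HSV),(90,0,40),(140,90,90)) ; m[:160]=0; m[214:]=0;m[:,:210]=0;m[:,310:]=0
c=max(cv2.findContours(m,0,2)[0],key=cv2.contourArea);b=cv2.boxPoints(cv2.minAreaRect(c));print(ray(s,b,0).round(3).tolist())
cv2.imwrite('pics/topz.png',cv2.resize(g[150:290,150:390],None,fx=3.3,fy=3.3,interpolation=2))
r=readout.sense();print(R.from_quat(r['tool_rot']).as_matrix().round(3))
E
```

```text
crate [[0.521, 0.045], [0.524, -0.164], [0.437, -0.162], [0.438, 0.05]]
block [[0.517, -0.034], [0.516, -0.126], [0.456, -0.127], [0.457, -0.035]]
log [[0.518, -0.315]]
bundle [[0.549, 0.317]]
slate [[0.728, 0.216], [0.737, -0.101], [0.577, -0.105], [0.571, 0.209]]
purple [[0.439, 0.212]]
wine [[0.561, -0.52]]
candle [[0.329, 0.224]]
split [[0.348, -0.175]]
tin [[0.789, 0.014]]
[[0.737, -0.097], [0.737, -0.097], [0.737, -0.097], [0.737, -0.097]]
[[ 0.905  0.426 -0.   ]
 [ 0.426 -0.905  0.001]
 [ 0.    -0.001 -1.   ]]
```

View pics/topz.png

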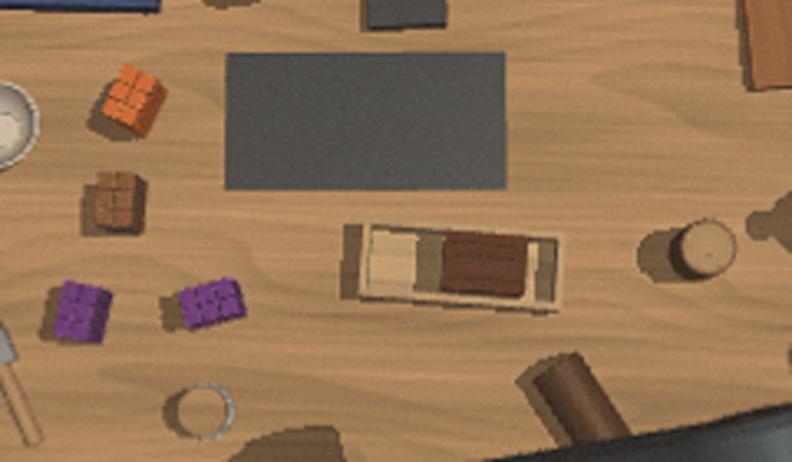

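The zoom shows the slate at (225–507, 52–190) and the crate at (360–565, 222–312). The crate is turned about 4° relative to the slate. The block is right of centre at (442–527, 231–297), and the brown bundle's top is at (97–145, 172–210).

I'll turn the tool first so its axes align with the world.

Emit:
{"method": "send_rows", "body": {
  "commands": "85 0 0 0 -1;85 0 0 0 -1;85 0 0 0 -1;85 0 0 0 -1;85 0 0 0 -1;85 0 0 0 -1;85 0 0 0 -1;85 0 0 0 -1;85 0 0 0 -1;85 0 0 0 -1;85 0 0 0 -1;85 0 0 0 -1;85 0 0 0 -1;85 0 0 0 -1;85 0 0 0 -1;85 0 0 0 -1;85 0 0 0 -0.2;85 1 0.4 0 0;85 1 0.4 0 0;85 1 0.4 0 0"
}}

```text
t: 1.87
tcp_pos: [0.2901, -0.5049, 0.239]
tool_rot: [0.708, 0.706, 0.0, -0.0]
force: [1.4, -1.1, 0.3]
finger_gap: 0.996
gripper_force: 0.0
```

Emit:
{"method": "send_rows", "body": {
  "commands": "85 1 0.4 0 0;85 1 0.4 0 0;85 1 0.4 0 0;85 1 0.4 0 0;85 1 0.4 0 0;85 1 0.4 0 0;85 1 0.4 0 0;85 1 0.4 0 0;85 1 0.4 0 0;85 1 0.4 0 0;85 1 0.4 0 0;85 1 0.4 0 0;85 1 0.4 0 0;85 1 0.4 0 0;85 1 0.4 0 0;85 1 0.4 0 0;85 1 0.4 0 0;85 1 0.4 0 0;85 1 0.4 0 0;85 1 0.4 0 0"
}}

```text
t: 3.53
tcp_pos: [0.4504, -0.1045, 0.2394]
tool_rot: [0.708, 0.707, 0.0, 0.0]
force: [0.2, -0.6, -0.1]
finger_gap: 0.995
gripper_force: 0.0
```

Emit:
{"method": "send_rows", "body": {
  "commands": "85 1 0 0 0;85 1 0 0 0;85 0 0 0 0;85 0 0 0 0"
}}

```text
t: 3.87
tcp_pos: [0.45, -0.0648, 0.2394]
tool_rot: [0.707, 0.708, -0.0, 0.0]
force: [-0.5, 0.1, 1.0]
finger_gap: 0.995
gripper_force: 0.0
```

Run:
```python
from h import *
s=snap('wrist','w1.png');print(s['eye'],R.from_quat(s['rotation']).as_matrix().round(3),s['intrinsics'],s['dist'])
```

```text
[0.44961689 0.00609528 0.37370425] [[ 1.     0.002  0.   ]
 [ 0.002 -0.961 -0.277]
 [-0.     0.277 -0.961]] [[338.6833453    0.         274.81607496]
 [  0.         338.6833453  215.26191032]
 [  0.           0.           1.        ]] [-0.08639971  0.          0.          0.          0.        ]
```

View pics/w1.png

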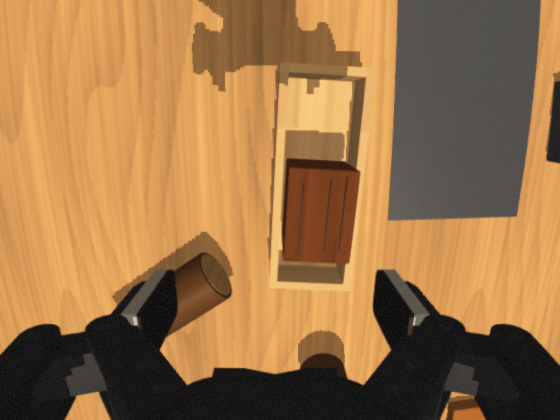

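The wrist view shows the crate rim corners at (279,64), (368,69), (349,290), (269,288). The block's top face spans rows ~167–262 and columns 284–357. The slate's near corner is at (389,220) and (518,216).

Run:
```python
from h import *
s=snap('wrist')
c=ray(s,[[279,64],[368,69],[349,290],[269,288]],.052);print(c.round(4).tolist(),c.mean(0))
y=(c[0]+c[1]-c[2]-c[3])/2;print('yaw',np.degrees(np.arctan2(-y[0],y[1])),np.linalg.norm(y),np.linalg.norm((c[1]+c[2]-c[0]-c[3])/2))
print('block',ray(s,[[287,167],[357,176],[349,263],[284,259]],.078).round(4).tolist())
print('slate',ray(s,[[389,220],[518,216],[398,0]],0).round(4).tolist())
```

```text
[[0.4537, 0.0525], [0.5337, 0.0492], [0.5293, -0.1705], [0.4441, -0.1678]] [ 0.49020524 -0.05916364]
yaw -1.8382655449354963 0.22010793057026523 0.08266639459938589
block [[0.4607, -0.0362], [0.5228, -0.0439], [0.5209, -0.1275], [0.4588, -0.1232]]
slate [[0.5832, -0.1083], [0.7443, -0.1034], [0.575, 0.1248]]
```

Emit:
{"method": "send_rows", "body": {
  "commands": "0 0.8 0.5 0 0.46;0 0.8 0.5 0 0;0 0.8 0.5 0 0;0 0.85 0.6 0 0;0 0 0 1 0;0 0 0 1 0;0 0 0 1 0;0 0 0 1 0;0 0 0 1 0;0 0 0 0.5 0;0 0 0 0 0",
  "grip_force": 40
}}

```text
t: 4.88
tcp_pos: [0.4925, -0.0025, 0.1271]
tool_rot: [0.719, 0.695, -0.001, -0.002]
force: [-0.7, 0.2, 0.0]
finger_gap: -0.0
gripper_force: 0.0
```

Run:
```python
from h import *
print(readout.sense()['finger_gap']);s=snap('wrist','w2.png')
```

```text
-0.0002549289817840972
```

View pics/w2.png

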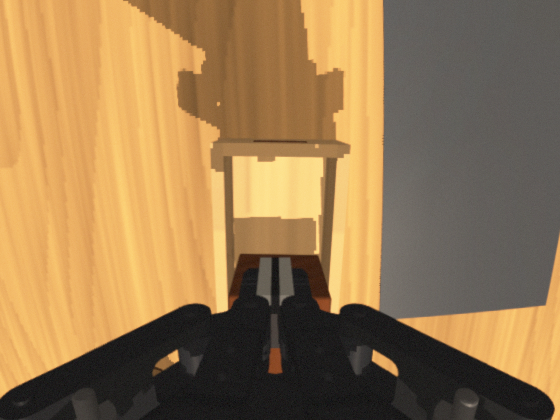

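Wrist view: the closed fingers end at row 257, centred in the crate. The block's face foot is at row 255, which puts it at y≈-0.038, so there is about 25 mm of clearance. I'll descend and push.

Emit:
{"method": "send_rows", "body": {
  "commands": "0 0 0 1 0;0 0 0 1 0;0 0 0 1 0;0 0 0 1 0;0 0 0 0.6 0;0 0 0 0 0;0 -0.5 0 0 0;0 -0.5 0 0 0;0 -0.5 0 0 0;0 -0.4 0 0 0;0 -0.4 0 0 0;0 -0.2 0 0 0;0 0 0 0 0"
}}

```text
t: 6.02
tcp_pos: [0.4925, -0.0529, 0.0377]
tool_rot: [0.719, 0.695, 0.0, 0.001]
force: [-0.0, 0.4, -0.1]
finger_gap: 0.0
gripper_force: 0.0
```

Emit:
{"method": "send_rows", "body": {
  "commands": "0 -0.2 0 0 0;0 0 0 0 0"
}}

```text
t: 6.18
tcp_pos: [0.492, -0.0559, 0.0373]
tool_rot: [0.718, 0.696, -0.0, 0.0]
force: [-0.0, 0.1, 0.6]
finger_gap: 0.003
gripper_force: 0.0
```

Emit:
{"method": "send_rows", "body": {
  "commands": "0 -0.2 0 0 0;0 0 0 0 0"
}}

```text
t: 6.35
tcp_pos: [0.4918, -0.0595, 0.0373]
tool_rot: [0.718, 0.696, -0.0, -0.0]
force: [-0.1, 0.9, 0.1]
finger_gap: 0.002
gripper_force: 0.0
```

Emit:
{"method": "send_rows", "body": {
  "commands": "0 -0.15 0 0 0;0 0 0 0 0"
}}

```text
t: 6.52
tcp_pos: [0.4916, -0.0624, 0.0372]
tool_rot: [0.718, 0.696, -0.0, -0.0]
force: [-0.4, 1.8, -0.1]
finger_gap: -0.003
gripper_force: 0.0
```

Emit:
{"method": "send_rows", "body": {
  "commands": "0 -0.1 0 0 0"
}}

```text
t: 6.6
tcp_pos: [0.4914, -0.064, 0.0373]
tool_rot: [0.718, 0.696, -0.0, -0.0]
force: [0.4, 3.9, 0.9]
finger_gap: 0.002
gripper_force: 0.0
```

Emit:
{"method": "send_rows", "body": {
  "commands": "0 -0.1 0 0 0"
}}

```text
t: 6.68
tcp_pos: [0.4914, -0.0662, 0.0372]
tool_rot: [0.718, 0.696, -0.0, -0.0]
force: [0.2, 3.6, 0.1]
finger_gap: -0.001
gripper_force: 0.0
```

Emit:
{"method": "send_rows", "body": {
  "commands": "0 -0.1 0 0 0"
}}

```text
t: 6.77
tcp_pos: [0.4912, -0.0684, 0.0372]
tool_rot: [0.718, 0.696, -0.0, -0.0]
force: [0.4, 3.1, 0.7]
finger_gap: 0.001
gripper_force: 0.0
```

Emit:
{"method": "send_rows", "body": {
  "commands": "0 0.4 0 0 0;0 0.2 0 0 0;85 0 0 -1 0;85 0 0 -1 0;85 0 0 -1 0;85 0 0 -1 0;85 0 0 -1 0;85 0 0 -1 0;85 0 0 -1 0;85 0 0 -1 0;85 0 0 -1 0;85 0 0 -1 0;85 0 0 0 0;85 0 0 0 0"
}}

```text
t: 7.93
tcp_pos: [0.4924, -0.0565, 0.2382]
tool_rot: [0.718, 0.696, 0.0, 0.001]
force: [-0.2, 0.1, -0.0]
finger_gap: 0.994
gripper_force: 0.0
```

Run:
```python
from h import *
print(readout.sense()['tcp_pos']);s=snap('wrist','w3.png')
import pickle;pickle.dump(s,open('s3.pkl','wb'))
```

```text
[ 0.49240575 -0.05650987  0.23819173]
```

View pics/w3.png

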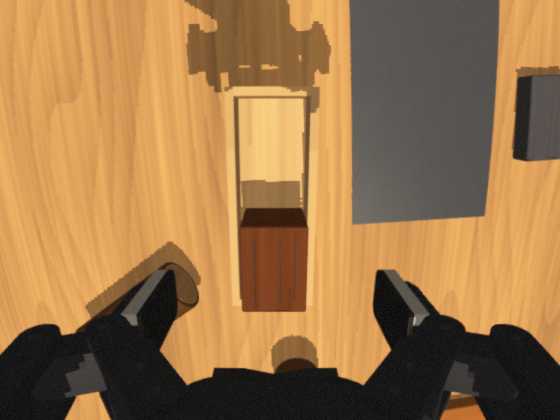

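Emit:
{"method": "send_rows", "body": {
  "commands": "85 -1 0.1 0 0;85 -1 0.1 0 0;85 -1 0.1 0 0;85 -1 0.1 0 0;85 -1 0.1 0 0;85 -1 0.1 0 0;85 -1 0.1 0 0;85 -1 0.1 0 0;85 0 0 0 0;85 0 0 0 0"
}}

```text
t: 8.82
tcp_pos: [0.5019, -0.2171, 0.2356]
tool_rot: [0.719, 0.695, -0.0, -0.002]
force: [0.8, -0.0, -0.8]
finger_gap: 0.996
gripper_force: 0.0
```

Run:
```python
from h import *
print(readout.sense()['tcp_pos']);s=snap('wrist','w4.png')
import pickle;pickle.dump(s,open('s4.pkl','wb'))
```

```text
[ 0.50193168 -0.21709282  0.23556582]
```

View pics/w4.png

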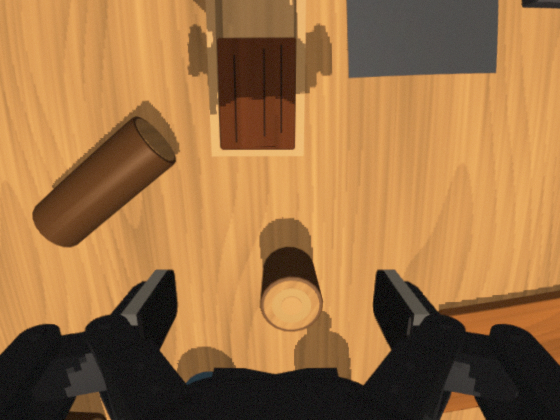

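w3: the crate rim runs from (233,87)/(314,88) down to row ~305, and the block (240–307) sits at the -y end. w4: the log's top disc is centred at (292,303), and the crate's end rim is (211,156)–(303,156).

Run:
```python
from h import *
import pickle
a=pickle.load(open('s3.pkl','rb'));b=pickle.load(open('s4.pkl','rb'))
print('log',ray(b,[[292,303],[262,303],[322,303]],.08).round(4).tolist())
print('end',ray(b,[[211,156],[303,156]],.052).round(4).tolist(), 'block top',ray(b,[[219,150],[296,150],[218,39],[295,38]],.078).round(4).tolist())
print('rim',ray(a,[[233,87],[314,88]],.052).round(4).tolist(),'inner',ray(a,[[236,98],[309,98]],.052).round(4).tolist(),'slate',ray(a,[[353,224],[486,216]],0).round(4).tolist())
print('blockface foot/top',ray(a,[[272,209]],.008),ray(a,[[272,227]],.078))
```

```text
log [[0.5144, -0.3183], [0.4854, -0.3174], [0.5435, -0.3194]]
end [[0.4426, -0.1778], [0.5286, -0.1808]] block top [[0.455, -0.1704], [0.5207, -0.1728], [0.4602, -0.0819], [0.5218, -0.0836]]
rim [[0.4581, 0.0429], [0.5308, 0.0398]] inner [[0.4602, 0.0332], [0.5263, 0.0312]] slate [[0.5819, -0.1068], [0.7429, -0.1023]]
blockface foot/top [[ 0.48870152 -0.08366039]] [[ 0.48913728 -0.08184369]]
```

Emit:
{"method": "send_rows", "body": {
  "commands": "85 -1 0.15 0 0;85 -1 0.15 0 0;85 -1 0.15 0 0;85 -1 0.15 0 0;85 -1 0.2 0 0;85 0 0 1 0;85 0 0 1 0;85 0 0 1 0;85 0 0 1 0;85 0 0 1 0;85 0 0 1 0;85 0 0 0 0;85 0 0 0 0"
}}

```text
t: 9.95
tcp_pos: [0.5148, -0.3154, 0.116]
tool_rot: [0.718, 0.696, -0.0, -0.002]
force: [0.3, 0.3, -0.3]
finger_gap: 0.996
gripper_force: 0.0
```

Run:
```python
from h import *
s=snap('wrist','w5.png');r=readout.sense();print(r['tcp_pos'])
for z in (.08,):
    # pale disc mask
    g=s['pixels'];hsv=cv2.cvtColor(g,cv2.COLOR_RGB2HSV);print(s['eye'])
```

```text
[ 0.51564599 -0.31635878  0.11732055]
[ 0.51704381 -0.2449171   0.25061458]
```

Close enough; descend 0.061 and grip.

Emit:
{"method": "send_rows", "body": {
  "commands": "85 0 0 1 0;85 0 0 1 0;85 0 0 1 0;62 0 0 0 0;55 0 0 0 0;50 0 0 0 0;50 0 0 0 0;50 0 0 0 0;50 0 0 0 0",
  "grip_force": 40
}}

```text
t: 10.75
tcp_pos: [0.5161, -0.318, 0.0585]
tool_rot: [0.718, 0.696, 0.0, 0.001]
force: [0.3, 0.2, 1.4]
finger_gap: 0.71
gripper_force: 44.1
```

Emit:
{"method": "send_rows", "body": {
  "commands": "50 0 0 -0.8 0;50 0 0 -1 0;50 0 0 -1 0;50 0 0 -1 0;50 0 0 -1 0;50 1 -0.12 -0.7 0;50 1 -0.12 0 0;50 1 -0.12 0 0;50 1 -0.12 0 0;50 1 -0.12 0 0;50 1 -0.12 0 0;50 1 -0.12 0 0;50 1 -0.12 0 0;50 1 -0.12 0 0;50 1 -0.12 0 0;50 1 -0.12 0 0;50 1 -0.12 0 0;50 1 -0.12 0 0;50 0.45 -0.12 0 0;50 0 0 0 0"
}}

```text
t: 12.42
tcp_pos: [0.4896, -0.0457, 0.1675]
tool_rot: [0.717, 0.697, -0.0, -0.001]
force: [0.3, 0.1, -1.4]
finger_gap: 0.707
gripper_force: 44.0
```

Emit:
{"method": "send_rows", "body": {
  "commands": "50 0 0 0 0;50 0 0 0 0"
}}

```text
t: 12.58
tcp_pos: [0.4913, -0.0485, 0.1676]
tool_rot: [0.718, 0.696, 0.0, 0.001]
force: [0.7, -0.1, -1.9]
finger_gap: 0.711
gripper_force: 44.0
```

Run:
```python
from h import *
s=snap('wrist','w5.png');r=readout.sense();print(r['tcp_pos'],r['finger_gap'],s['eye'])
import pickle;pickle.dump(s,open('s5.pkl','wb'))
```

```text
[ 0.49124947 -0.04861438  0.16750094] 0.7158361330764452 [0.49303939 0.02251992 0.30187482]
```

View pics/w5.png

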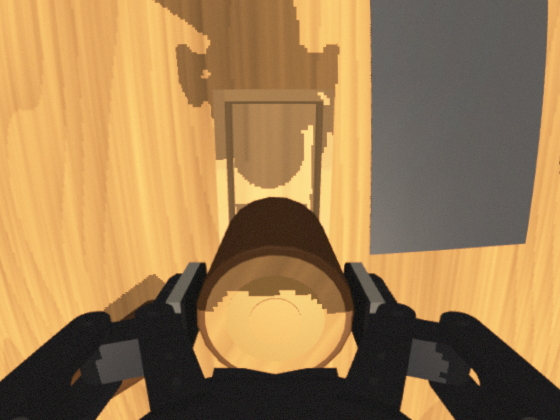

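The log is held upright. The crate's inner rim spans columns 225–323 (mid 274) with its far inner edge at row 102, and the log is at column ~275, so it is centred.

Run:
```python
from h import *
import pickle
s=pickle.load(open('s5.pkl','rb'));print(ray(s,[[214,90],[329,90],[225,102],[323,102],[222,200]],.052).round(4).tolist(),ray(s,[[275,198]],.109),ray(s,[[232,204],[312,204]],.008))
```

```text
[[0.4512, 0.0433], [0.532, 0.0407], [0.4585, 0.0349], [0.5278, 0.0326], [0.4513, -0.0363]] [[ 0.491939  -0.0227291]] [[ 0.45268871 -0.05067214]
 [ 0.52431418 -0.05298951]]
```

Emit:
{"method": "send_rows", "body": {
  "commands": "50 0.2 0 1 0;50 0 0 1 0;50 0 0 1 0;50 0 0 0.6 0;50 0 0 0.5 0;50 0 0 0.5 0;50 0 0 0 0;50 0 0 0 0"
}}

```text
t: 13.3
tcp_pos: [0.4908, -0.0439, 0.075]
tool_rot: [0.719, 0.695, -0.0, -0.0]
force: [-0.0, 0.7, -0.7]
finger_gap: 0.71
gripper_force: 44.0
```

Emit:
{"method": "send_rows", "body": {
  "commands": "50 0 0 0.2 0;50 0 0 0.1 0;50 0 0 0 0"
}}

```text
t: 13.55
tcp_pos: [0.4909, -0.0435, 0.0695]
tool_rot: [0.718, 0.696, 0.0, 0.0]
force: [0.0, -0.3, -1.3]
finger_gap: 0.713
gripper_force: 44.0
```

Inside without contact. Lower a little more, slide towards the block, then release.

Emit:
{"method": "send_rows", "body": {
  "commands": "50 0 0 0.1 0;50 -0.15 0 0 0;50 -0.15 0 0 0;50 0 0 0 0"
}}

```text
t: 13.88
tcp_pos: [0.4904, -0.0496, 0.0674]
tool_rot: [0.719, 0.695, 0.0, -0.0]
force: [-1.2, 1.4, -0.8]
finger_gap: 0.712
gripper_force: 44.2
```

Emit:
{"method": "send_rows", "body": {
  "commands": "50 -0.1 0 0.05 0;50 0 0 0 0"
}}

```text
t: 14.05
tcp_pos: [0.4902, -0.0511, 0.0665]
tool_rot: [0.719, 0.695, 0.0, -0.0]
force: [-1.4, 4.0, 1.6]
finger_gap: 0.708
gripper_force: 44.4
```

Emit:
{"method": "send_rows", "body": {
  "commands": "85 0 0 0 0;85 0 0 0 0;85 0 0 0 0;85 0 0 -0.5 0;85 0 0 -1 0;85 0 0 -1 0;85 0 0 -1 0;85 0 0 -1 0;85 0 0 -1 0;85 0.5 0 -1 0;85 1 0.1 -1 0;85 1 0.1 -1 0;85 1 0.1 0 0;85 1 0.1 0 0;85 1 0.1 0 0;85 1 0.1 0 0;85 1 0.1 0 0;85 1 0.1 0 0;85 1 0.1 0 0;85 1 0.1 0 0"
}}

```text
t: 15.72
tcp_pos: [0.5171, 0.1586, 0.2371]
tool_rot: [0.718, 0.696, 0.0, 0.0]
force: [0.4, 0.7, 1.1]
finger_gap: 0.997
gripper_force: 0.0
```

Emit:
{"method": "send_rows", "body": {
  "commands": "85 1 0.1 0 0;85 1 0.1 0 0;85 1 0.1 0 0;85 1 0.2 0 0;85 1 0.2 0 0;85 1 0.2 0 0;85 0 0 0 0;85 0 0 0 0"
}}

```text
t: 16.38
tcp_pos: [0.5389, 0.2776, 0.2367]
tool_rot: [0.718, 0.696, -0.0, 0.0]
force: [0.0, 0.2, -0.0]
finger_gap: 0.997
gripper_force: 0.0
```

Run:
```python
from h import *
s=snap('wrist','w6.png');r=readout.sense();print(r['tcp_pos'],r['finger_gap'],s['eye'])
import pickle;pickle.dump(s,open('s6.pkl','wb'))
```

```text
[0.5386515  0.27677046 0.23659525] 0.9917679942046981 [0.54060873 0.34850034 0.37105317]
```

View pics/w6.png

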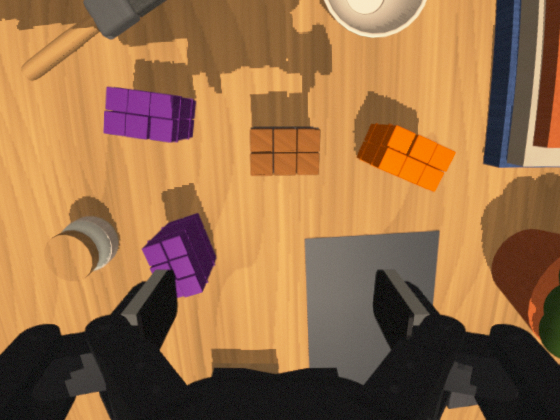

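The bundle's top rectangle spans (250,128)–(319,175), with its 60 mm side along the closing direction. The orange decoy's nearest foot is at (358,158) and the purple one at (190,110).

Run:
```python
from h import *
import pickle
s=pickle.load(open('s6.pkl','rb'));c=ray(s,[[250,128],[319,127],[319,175],[251,176]],.084);print(c.round(4).tolist(),c.mean(0).round(4))
print('orange',ray(s,[[358,158]],0),ray(s,[[378,166]],.084),'purple',ray(s,[[195,115]],0))
M=R.from_quat(readout.sense()['tool_rot']).as_matrix();p=readout.sense()['tcp_pos']
d=np.r_[c.mean(0),.060]-p;print((M.T@d/.02).round(2)); a=(c[1]+c[2]-c[0]-c[3]);print(np.degrees(np.arctan2(a[1],a[0])),np.degrees(np.arctan2(M[1,1],M[0,1])))
```

```text
[[0.52, 0.3412], [0.577, 0.3404], [0.5771, 0.3003], [0.5189, 0.3012]] [0.5483 0.3208]
orange [[0.6305945  0.30392117]] [[0.62773737 0.30681227]] purple [[0.45606808 0.35478399]]
[2.22 0.41 8.83]
-0.8217477941435529 -1.796521867730002
```

Emit:
{"method": "send_rows", "body": {
  "commands": "80 1 0.2 0 0;80 1 0.2 0 0;80 0.2 0 1 0;80 0 0 1 0;80 0 0 1 0;80 0 0 1 0;80 0 0 1 0;80 0 0 1 0;80 0 0 1 0;80 0 0 1 0;80 0 0 0.7 0;80 0 0 0 0;60 0 0 0 0;50 0 0 0 0;48 0 0 0 0;48 0 0 0 0;48 0 0 0 0;48 0 0 0 0",
  "grip_force": 40
}}

```text
t: 17.93
tcp_pos: [0.5491, 0.321, 0.0634]
tool_rot: [0.718, 0.696, 0.001, 0.0]
force: [-0.5, -0.6, 3.3]
finger_gap: 0.695
gripper_force: 44.5
```

Emit:
{"method": "send_rows", "body": {
  "commands": "48 0 0 -0.8 0;48 0 0 -1 0;48 0 0 -1 0;48 0 0 -1 0;48 0 0 -1 0;48 -1 -0.15 -0.4 0;48 -1 -0.15 0 0;48 -1 -0.15 0 0;48 -1 -0.15 0 0;48 -1 -0.15 0 0;48 -1 -0.15 0 0;48 -1 -0.15 0 0;48 -1 -0.15 0 0;48 -1 -0.15 0 0;48 -1 -0.15 0 0;48 -1 -0.15 0 0;48 -1 -0.15 0 0;48 -1 -0.15 0 0;48 -1 -0.15 0 0;48 -1 -0.15 0 0"
}}

```text
t: 19.6
tcp_pos: [0.4935, 0.0217, 0.1665]
tool_rot: [0.718, 0.696, 0.0, 0.0]
force: [-0.8, -0.0, -1.1]
finger_gap: 0.692
gripper_force: 44.1
```

Emit:
{"method": "send_rows", "body": {
  "commands": "48 -0.8 -0.1 0 0;48 0 0 0 0;48 0 0 0 0;48 0 0 0 0"
}}

```text
t: 19.93
tcp_pos: [0.4914, 0.007, 0.1664]
tool_rot: [0.718, 0.696, 0.0, -0.0]
force: [0.5, 0.2, -1.1]
finger_gap: 0.691
gripper_force: 44.1
```

Run:
```python
from h import *
s=snap('wrist','w7.png');r=readout.sense();print(r['tcp_pos'],r['finger_gap'],s['eye'])
import pickle;pickle.dump(s,open('s7.pkl','wb'))
```

```text
[0.49136825 0.00726937 0.1663695 ] 0.690755248692954 [0.49329257 0.07779403 0.30080456]
```

View pics/w7.png

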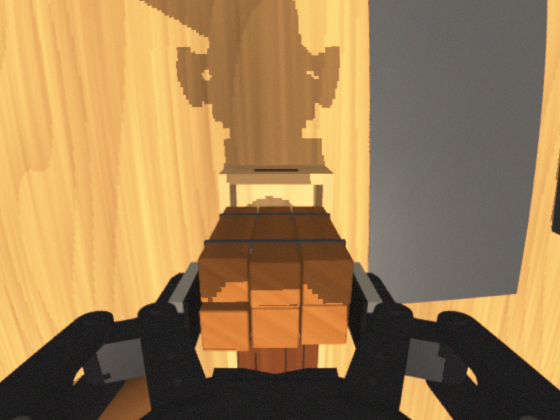

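The bundle's foot spans columns 222–327 (mid 274.5) and the crate's rim 219–332 (mid 275.5), so it is aligned across. The far wall's outer top edge is at row 173 and its inner edge at row ~184, and the foot edge is at row 207.

Run:
```python
from h import *
import pickle
s=pickle.load(open('s7.pkl','rb'));print(ray(s,[[275,173],[275,184]],.052).round(4).tolist(),ray(s,[[275,207]],.103))
```

```text
[[0.4922, 0.0387], [0.492, 0.0304]] [[0.49178128 0.02607749]]
```

Emit:
{"method": "send_rows", "body": {
  "commands": "48 0 0 1 0;48 0 0 0.8 0;48 0 0 0.7 0;48 0 0 0.6 0;48 0 0 0.5 0;48 0 0 0.5 0;48 0 0 0.3 0;48 0 0 0 0;48 0 0 0 0"
}}

```text
t: 20.73
tcp_pos: [0.4914, 0.0067, 0.0782]
tool_rot: [0.718, 0.696, -0.0, -0.0]
force: [-0.6, -0.3, -0.6]
finger_gap: 0.696
gripper_force: 44.1
```

Emit:
{"method": "send_rows", "body": {
  "commands": "48 0 0 0.15 0;48 0 0 0.1 0;48 0 0 0 0"
}}

```text
t: 20.98
tcp_pos: [0.4914, 0.0065, 0.0734]
tool_rot: [0.718, 0.696, 0.0, 0.0]
force: [-1.0, -0.1, -0.8]
finger_gap: 0.696
gripper_force: 44.1
```

Emit:
{"method": "send_rows", "body": {
  "commands": "48 0 0 0.1 0;48 -0.15 0 0 0;48 -0.15 0 0 0;48 0 0 0 0"
}}

```text
t: 21.32
tcp_pos: [0.4913, -0.0001, 0.0714]
tool_rot: [0.719, 0.696, 0.0, 0.0]
force: [-0.7, -0.1, 0.2]
finger_gap: 0.697
gripper_force: 44.1
```

Emit:
{"method": "send_rows", "body": {
  "commands": "48 -0.05 0 0 0;48 0 0 0 0"
}}

```text
t: 21.48
tcp_pos: [0.4913, -0.0007, 0.0715]
tool_rot: [0.719, 0.696, 0.0, 0.0]
force: [-0.1, 0.1, 1.0]
finger_gap: 0.694
gripper_force: 44.1
```

Emit:
{"method": "send_rows", "body": {
  "commands": "85 0 0 0 0;85 0 0 0 0;85 0 0 0 0;85 0 0 -0.5 0;85 0 0 -1 0;85 0 0 -1 0;85 0 0 -1 0;85 0 0 -1 0;85 0 0 -1 1;85 0 0 -1 1;60 0 0 0 1;60 0 0 0 1;60 0 0 0 1;60 0 0 0 1;60 0 0 0 1;60 0 0 0 1;60 0 0 0 1;60 0 0 0 1;60 0 0 0 1;60 0 0 0 1"
}}

```text
t: 23.15
tcp_pos: [0.4909, -0.0003, 0.202]
tool_rot: [0.94, 0.342, 0.0, 0.0]
force: [0.4, 0.6, -0.3]
finger_gap: 0.703
gripper_force: 0.0
```

Emit:
{"method": "send_rows", "body": {
  "commands": "60 0 0 0 1;60 0 0 0 1;60 0 0 0 1;60 0 0 0 1;60 0 0 0 1;60 0 0 0 1;60 0 0 0 1;60 0 0 0 1;60 0 0 0 1;60 0 0 0 0.6;60 -1 0.8 0 0;60 -1 0.8 0 0;60 -1 0.8 0 0;60 -1 0.8 0 0;60 -0.15 0.1 0 0;60 0 0 0 0;60 0 0 0 0"
}}

```text
t: 24.57
tcp_pos: [0.4108, -0.0691, 0.2019]
tool_rot: [1.0, 0.015, 0.001, 0.0]
force: [-0.7, 0.1, -0.7]
finger_gap: 0.706
gripper_force: 0.0
```

Run:
```python
from h import *
import pickle
s=pickle.load(open('s4.pkl','rb'));print('split end',ray(s,[[175,158],[138,118]],.03).round(3).tolist())
r=readout.sense();print(r['tcp_pos'],r['q'].round(2),R.from_quat(r['tool_rot']).as_matrix().round(3)[:2,:2].tolist())
# crate in top view: pale rim/red block mask for packed state
t=snap('top','t2.png');h=cv2.cvtColor(t['pixels'],cv2.COLOR_RGB2HSV)
```

```text
split end [[0.402, -0.181], [0.369, -0.14]]
[ 0.41081599 -0.06912547  0.20191678] [-0.44  0.31  1.98  0.    0.85  1.1 ] [[1.0, 0.03], [0.03, -1.0]]
```

Emit:
{"method": "send_rows", "body": {
  "commands": "60 0 0 1 0;60 0 0 1 0;60 0 0 1 0;60 0 0 1 0;60 0 0 1 0;60 0 0 1 0;60 0 0 1 0;60 0 0 1 0;60 0 0 0.4 0;60 0 0 0 0;60 0.4 0 0 0;60 0.4 0 0 0;60 0.3 0 0 0;60 0.3 0 0 0;60 0 0 0 0"
}}

```text
t: 25.87
tcp_pos: [0.439, -0.068, 0.0341]
tool_rot: [1.0, 0.015, 0.0, 0.0]
force: [-1.2, -0.3, -0.3]
finger_gap: 0.707
gripper_force: 0.5
```

Emit:
{"method": "send_rows", "body": {
  "commands": "60 0.3 0 0 0;60 0.3 0 0 0;60 0 0 0 0"
}}

```text
t: 26.12
tcp_pos: [0.4501, -0.0675, 0.0338]
tool_rot: [1.0, 0.015, -0.0, -0.0]
force: [-3.3, 0.7, 1.3]
finger_gap: 0.704
gripper_force: 1.4
```

Emit:
{"method": "send_rows", "body": {
  "commands": "60 0.3 0 0 0;60 0.35 0 0 0;60 0.35 0 0 0;60 0.35 0 0 0;60 0.35 0 0 0;60 0.35 0 0 0;60 0.35 0 0 0;60 0.35 0 0 0;60 0.35 0 0 0;60 0.35 0 0 0;60 0.35 0 0 0;60 0.35 0 0 0"
}}

```text
t: 27.12
tcp_pos: [0.53, -0.0642, 0.0335]
tool_rot: [1.0, 0.016, -0.003, -0.001]
force: [-7.9, -0.6, 5.1]
finger_gap: 0.702
gripper_force: 3.7
```

Emit:
{"method": "send_rows", "body": {
  "commands": "60 0.35 0 0 0;60 0.35 0 0 0;60 0.35 0 0 0;60 0.35 0 0 0;60 0.35 0 0 0;60 0.35 0 0 0;60 0.35 0 0 0;60 0.35 0 0 0;60 0.35 0 0 0;60 0.3 0 0 0;60 0.2 0 0 0;60 0.1 0 0 0;60 0 0 0 0"
}}

```text
t: 28.2
tcp_pos: [0.6064, -0.0624, 0.0335]
tool_rot: [1.0, 0.016, -0.002, -0.0]
force: [-4.4, -0.3, 2.6]
finger_gap: 0.703
gripper_force: 2.4
```

Emit:
{"method": "send_rows", "body": {
  "commands": "60 -1 0 0 0;60 -1 0 0 0;60 0 0 -1 0;60 0 0 -1 0;60 0 0 -1 0;60 0 0 -1 0;60 0 0 -1 -1;60 0 0 -1 -1;60 0 0 -1 -1;60 0 0 -1 -1;60 0 0 0 -1;60 0 0 0 -1;60 0 0 0 -1;60 0 0 0 -1;60 0 0 0 -1;60 0 0 0 -1;60 0 0 0 -1;60 0 0 0 -1;60 0 0 0 -1;60 0 0 0 -1"
}}

```text
t: 29.87
tcp_pos: [0.569, -0.0643, 0.1939]
tool_rot: [0.875, 0.485, 0.001, 0.001]
force: [0.0, 1.2, -0.7]
finger_gap: 0.704
gripper_force: 0.0
```

Emit:
{"method": "send_rows", "body": {
  "commands": "60 0 0 0 -1;60 0 0 0 -1;60 0 0 0 -1;60 0 0 0 -1;60 0 0 0 -1;60 0 0 0 -1;60 0 0 0 -1;60 0 0 0 -1;60 0 0 0 -0.5;60 -1 0.55 0 0;60 -1 0.55 0 0;60 -1 0.55 0 0;60 -1 0.55 0 0;60 -1 0.55 0 0;60 -1 0.55 0 0;60 -1 0.6 0 0;60 -0.7 0.6 0 0;60 0 0 0 0;60 0 0 0 0"
}}

```text
t: 31.45
tcp_pos: [0.6633, -0.2159, 0.1933]
tool_rot: [0.696, 0.718, 0.0, 0.0]
force: [0.8, -0.6, 0.0]
finger_gap: 0.703
gripper_force: 0.0
```

Run:
```python
from h import *
r=readout.sense();print(r['tcp_pos'],R.from_quat(r['tool_rot']).as_matrix().round(3)[:2,:2].tolist())
s=snap('wrist','w8.png');p=s['pixels'];h=cv2.cvtColor(p,cv2.COLOR_RGB2HSV)
# rim row scan: pale run on each row between the slate pixels
for v in (20,50,80,110,140,160,170,180,190,200,210):
    print(v,''.join('#' if (a[2]>150 and a[1]>40) else ('s' if a[1]<60 and a[2]<110 else ('d' if a[2]<110 else '.')) for a in h[v,60:520:6]))
```

```text
[ 0.663294   -0.21590847  0.19326653] [[-0.03, 1.0], [1.0, 0.03]]
20 #####################.sssss..dddddddddddddd..#sssss##########################
50 ######################sssss..dddddddddddddddd#sssss##########################
80 #######################......dddddddddddddddd.###############################
110 ############################.ddddddddddddddd..###############################
140 #############################...d.....d.d.dd#################################
160 #############################################################################
170 #############################################################################
180 #############################################################################
190 #############################################################################
200 #############################################################################
210 #############################################################################
```

Emit:
{"method": "send_rows", "body": {
  "commands": "60 0 0 1 0;60 0 0 1 0;60 0 0 1 0;60 0 0 1 0;60 0 0 1 0;60 0 0 1 0;60 0 0 1 0;60 0 0 0.95 0;60 0 0 0 0;60 0.3 0 0 0;60 0.3 0 0 0;60 0.3 0 0 0;60 0.2 0 0 0;60 0.2 0 0 0;60 0.2 0 0 0;60 0.2 0 0 0"
}}

```text
t: 32.83
tcp_pos: [0.6628, -0.1829, 0.0356]
tool_rot: [0.696, 0.718, -0.0, 0.002]
force: [0.9, -5.6, 1.9]
finger_gap: 0.702
gripper_force: 2.7
```

Emit:
{"method": "send_rows", "body": {
  "commands": "60 0.2 0 0 0;60 0.25 0 0 0;60 0.25 0 0 0;60 0.25 0 0 0;60 0.25 0 0 0;60 0.25 0 0 0;60 0.25 0 0 0;60 0.25 0 0 0;60 0.25 0 0 0;60 0.25 0 0 0;60 0.25 0 0 0;60 0.25 0 0 0;60 0.25 0 0 0"
}}

```text
t: 33.92
tcp_pos: [0.6612, -0.1194, 0.0355]
tool_rot: [0.696, 0.718, -0.0, 0.003]
force: [0.4, -5.6, 1.4]
finger_gap: 0.7
gripper_force: 2.8
```

Emit:
{"method": "send_rows", "body": {
  "commands": "60 0.25 0 0 0;60 0.25 0 0 0;60 0.25 0 0 0;60 0.25 0 0 0;60 0.25 0 0 0;60 0.25 0 0 0;60 0.2 0 0 0;60 0.15 0 0 0;60 0.1 0 0 0;60 0.05 0 0 0;60 0 0 0 0;60 -0.3 0 0 0;60 -0.6 0 0 0;60 -1 0 0 0;60 0 0 -1 0;60 0 0 -1 0;60 0 0 -1 0;60 0 0 -1 0;60 0 0 -1 0;60 0 0 -1 0"
}}

```text
t: 35.58
tcp_pos: [0.6591, -0.1158, 0.1548]
tool_rot: [0.696, 0.718, -0.0, -0.001]
force: [-0.1, -0.3, 0.5]
finger_gap: 0.705
gripper_force: 0.0
```

Emit:
{"method": "send_rows", "body": {
  "commands": "85 1 0 -1 0;85 1 0 -1 0;85 1 0 -1 0;85 1 0 -1 0;85 1 0 -1 0;85 1 0 -0.5 0;85 0 0 0 0;85 0 0 0 0"
}}

```text
t: 36.25
tcp_pos: [0.656, 0.0051, 0.2648]
tool_rot: [0.696, 0.718, 0.0, 0.0]
force: [0.6, -0.7, -0.9]
finger_gap: 0.998
gripper_force: 0.0
```

Run:
```python
from h import *
r=readout.sense();print(r['tcp_pos'])
s=snap('wrist','w9.png');h=cv2.cvtColor(s['pixels'],cv2.COLOR_RGB2HSV)
m=((h[...,1]<60)&(h[...,2]<130)).astype('uint8')*255; m[:,:]=m
import pickle;pickle.dump(s,open('s9.pkl','wb'))
for v in range(0,330,10):
    print('%3d'%v,''.join('#' if (a[2]>150 and a[1]>40) else ('s' if a[1]<60 and a[2]<110 else ('d' if a[2]<110 else '.')) for a in h[v,130:430:4]))
```

```text
[0.65596158 0.00511454 0.26481553]
  0 ################..dsssssssssssssssssssssssssssssssssssss############.......
 10 ###################ssssssssssssssssssssssssssssssssssss.############.......
 20 ##################.ssssssssssssssssssssssssssssssssssss##############....dd
 30 ##################.ssssssssssssssssssssssssssssssssssss###############..ddd
 40 ##################.sssssss.......................ssssss################dddd
 50 ##################.sssssss..ddddddddddddddddddd..ssssss################.ddd
 60 ##################.sssssss...dddddddddddddddddd..ssssss#################.dd
 70 ###################sssssss...ddddddddddddddddd...ssssss###################d
 80 ###################sssssss.##ddddddddddddddddd...ssssss####################
 90 ###################sssssss########d######.dddd...ssssss####################
100 ###################.ssssss.###ddd..dddddd...#d.##ssssss####################
110 ###################.ssssss.###.d.#########.d#d##.sssss.####################
120 ####################ssssss.##..#############.d##.sssss#####################
130 ####################s
[... 874 characters left out ...]
######s.....###...d.....d.dd...#......######################
250 #####################......###...d............#......######################
260 #####################...............................#######################
270 #######dddd###################################################ddddd########
280 #####sssddsd##################################################ssdsssd######
290 .sdssssddssd#################################################.sdsddsssssd##
300 sssssddddsdd#################################################dsssssddssssdd
310 sssdssddsssd#################################################dddsdsssssssss
320 ..sddsddssd###################################################dsdsddddss.ss
```

Run:
```python
from h import *
import pickle
s=pickle.load(open('s9.pkl','rb'));h=cv2.cvtColor(s['pixels'],cv2.COLOR_RGB2HSV);p=s['pixels']
for c in (238,275,318): print(c,[(v,*p[v,c].tolist()) for v in list(range(34,112,4))+list(range(240,274,3))])
print('row60',[(u,*p[60,u].tolist()) for u in range(228,336,5)])
print('rim',ray(s,[[234,38],[327,38],[240,258],[322,258]],.052).round(3).tolist())
print('slate',ray(s,[[214,262],[340,258],[204,100],[348,100]],0).round(3).tolist())
```

```text
238 [(34, 84, 70, 56), (38, 136, 101, 59), (42, 138, 103, 64), (46, 139, 105, 63), (50, 136, 103, 65), (54, 139, 104, 67), (58, 138, 102, 62), (62, 135, 101, 65), (66, 135, 103, 67), (70, 137, 103, 66), (74, 135, 100, 63), (78, 136, 99, 64), (82, 228, 174, 106), (86, 229, 177, 111), (90, 228, 173, 109), (94, 230, 176, 111), (98, 236, 185, 115), (102, 236, 187, 116), (106, 236, 186, 113), (110, 237, 186, 115), (240, 180, 144, 107), (243, 177, 143, 106), (246, 170, 139, 108), (249, 158, 133, 106), (252, 153, 132, 108), (255, 118, 114, 106), (258, 121, 113, 105), (261, 122, 113, 106), (264, 144, 122, 104), (267, 206, 146, 85), (270, 207, 146, 83), (273, 202, 145, 81)]
275 [(34, 99, 79, 60), (38, 145, 107, 65), (42, 144, 107, 67), (46, 99, 73, 44), (50, 101, 59, 26), (54, 101, 58, 26), (58, 102, 59, 18), (62, 99, 58, 28), (66, 110, 66, 34), (70, 92, 57, 28), (74, 107, 64, 28), (78, 102, 60, 28), (82, 103, 61, 30), (86, 104, 59, 21), (90, 183, 107, 50), (94, 171, 98, 45), (98, 70, 43, 24), (102, 119, 76, 46), (106, 223, 163, 91), (110, 220, 158, 90), (240, 123, 63, 26), (243, 126, 67, 33)
[... 765 characters left out ...]
8, 111), (261, 124, 118, 108), (264, 143, 124, 104), (267, 221, 158, 90), (270, 221, 157, 88), (273, 220, 156, 86)]
row60 [(228, 50, 49, 49), (233, 73, 60, 52), (238, 135, 101, 62), (243, 97, 70, 43), (248, 103, 59, 23), (253, 102, 60, 27), (258, 103, 61, 30), (263, 106, 61, 27), (268, 106, 66, 28), (273, 102, 62, 32), (278, 102, 58, 30), (283, 104, 63, 29), (288, 95, 58, 29), (293, 105, 63, 32), (298, 102, 61, 28), (303, 101, 61, 29), (308, 106, 64, 30), (313, 100, 72, 46), (318, 137, 103, 64), (323, 100, 81, 59), (328, 54, 51, 49), (333, 58, 56, 54)]
rim [[0.612, 0.15], [0.701, 0.153], [0.62, -0.075], [0.711, -0.072]]
slate [[0.581, -0.104], [0.743, -0.093], [0.573, 0.094], [0.736, 0.099]]
```

Run:
```python
from h import *
import pickle
s=pickle.load(open('s9.pkl','rb'))
print('block -y',ray(s,[[275,254]],.078),'rim -y',ray(s,[[238,253]],.052),'block +y',ray(s,[[275,166],[275,170]],.078),'log',ray(s,[[275,103],[275,167]],.088),'bundle',ray(s,[[275,47],[275,96]],.092),'rim+y',ray(s,[[275,36],[275,45]],.052))
```

```text
block -y [[ 0.65805499 -0.05771736]] rim -y [[ 0.61755579 -0.06873093]] block +y [[0.65509015 0.03207845]
 [0.65521603 0.02826471]] log [[0.6531953  0.08916546]
 [0.65506425 0.03252419]] bundle [[0.65168347 0.13487468]
 [0.65300292 0.09486219]] rim+y [[0.65114855 0.15245674]
 [0.65141581 0.14434931]]
```

```bash
python3 -c "
from station import sign_off
print(sign_off())"
```

```text
the job is handed in; nothing more can be done
None
```

The job is handed in: in the last picture the block is within about 3 mm of the crate's -y end wall, the log and bundle stand upright beside it in one row, and the crate lies wholly on the slate with at least 25 mm to spare; I took no final picture of the rest of the table.

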